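# Turn the wheelchair wheel to bring its valve to the top

## Task

Turn the small wheelchair wheel on the bench stand until its valve stem is at the very top of the leaning wheel, straight up from the hub, by pushing on one spoke after another with your fingertips. The tyre has just been bonded on, so do not push on it or on the valve stem; do not lift or shove the stand, and leave the other things on the bench where they are. Finish with the wheel at rest.

Things in the scene. Friction and masses are not known exactly. Their poses are not given: they have to be found in the camera images.
- stand: Loose grey wheel stand, 5 kg, 270 mm deep, 410 mm wide. Origin on the bench under the hub; z up, x points away from the robot (yaw up to 0.3 rad), y to the robot's left. Uprights at y = +-187 mm carry the crossbar. The wheel turns on a stub axle behind the bar and leans back: its axle, pointing away from the robot, dips 40 degrees below level (top away from the robot).
- crossbar (a point): Centre of the level steel crossbar, along y over the stand's whole width, 14 mm deep and 16 mm high, fixed to the stand. It crosses the robot's side of the wheel's hub, on the axle line, 38 mm from the wheel's middle plane: a finger in the spokes cannot sweep past it, so the spokes are pushed in the upper half, between bar and rim.
- hub (a point): Wheel centre: on the axle, in the wheel's middle plane, 155 mm above the stand's origin; axes as the stand's. Wheel 304 mm across; hub radius 24 mm, 40 mm long; six straight bare alloy spokes, 16 mm wide, 22 mm deep along the axle, centred on the middle plane, at 30, 90, 150, 210, 270, 330 degrees from the valve stem; rim's inner radius 113 mm. The six windows between are open right through.
- valve_tip (a point): Inner end of the valve stem, 86 mm from the hub centre in the wheel's middle plane; the stem runs radially from here out to the rim. It must come straight above the hub (in the leaning plane of the wheel).
- wheel (a joint): Wheel angle in rad: 0 = valve stem at the top; grows clockwise as seen from the robot (top moves to the robot's right). Turns without end either way; starts within 2.6 to 3.7, the stem near the bottom. The stiff bearing needs about 4 N on a spoke at 80 mm radius, and the wheel stays where it is left.
- tyre: Rubber tyre, a ring of 120 to 152 mm radius, 32 mm thick along the axle; fixed on the wheel; origin at the hub centre; turns with the wheel. Not to be pushed.
- valve_stem: Black rubber snap-in valve stem with black cap, 13 to 15 mm thick, from 86 to 116 mm radius, midway between two spokes, in the middle plane; fixed on the wheel; origin at the hub centre, z from the hub along the stem. Not to be pushed.
- lotion: Bystander: skin-coloured bottle, 58 mm diameter, 165 mm tall, beside the stand. Origin under its base.
- jar: Bystander: white jar, 70 mm diameter, 90 mm tall, beside the stand. Origin under its base.
- screwdriver: Bystander: screwdriver lying on the bench behind the stand, along its own x. Origin at its underside.
- spanner: Bystander: spanner lying on the bench behind the stand, along its own x. Origin at its underside.
- cup: Bystander: grey cup, 72 mm diameter, 85 mm tall, between the stand's feet under the wheel's back. Origin under its base.
- castor: Bystander: small solid castor wheel lying flat between the stand's feet, 80 mm diameter, 32 mm thick. Origin under its centre.
- bearing: Bystander: ball bearing ring lying flat between the stand's feet behind the wheel, 42 mm diameter, 14 mm thick. Origin under its centre.

How it is judged:
By the outcome, as a careful person would: the job done as asked, in the order asked, and still so for the second after the job is handed in, with the robot touching nothing.
It also fails if it takes over 61 s, if anything falls off the work surface, if the arm or the gripper's body presses on something with over 40 N, if the wrist force passes 120 N, or if a joint passes its speed limit or range.

## Robot

A 7-joint arm with a two-finger parallel gripper is mounted at the origin on the work surface. World frame = base frame: x ahead of the robot, y to its left, z up, the work surface at z = 0. Lengths are in m, angles in rad, forces in N, time in s.
With the tool pointing down it reaches from about 0.35 to 0.9 m from the base axis. Payload 8.1 kg.
Tool frame: the origin (TCP) lies at the very end of the fingers, on their centre line; the grasp point (between the pads) lies 19 mm behind it (hold_point_z is the distance from the TCP to the grasp point, in m); z points along the fingers, y is the line along which they close (so a half turn about z gives the same grasp; the last joint's range is limited). The gripper opens to 92 mm and grips with 3 to 60 N. Pads are 19 mm wide; open, the fingers measure 130 mm over their backs; the gripper's body (75 mm by 190 mm) begins 47 mm behind the grasp point.
Start: joints at [1.104, 0.434, 0.025, 1.573, -0.012, 1.134, -0.075], TCP at [0.222, -0.584, 0.227] pointing down, gripper open.
Joint ranges: [-2.62, 2.62], [-0.44, 2.09], [-1.27, 1.32], [0.08, 2.57], [-1.32, 4.46], [0.12, 2], [-2.74, 2.74]. Speed limits (rad/s): [2.22, 2.22, 3.01, 3.01, 3.14, 3.14, 3.14].

## Interface

Orientations are given as a 3x3 rotation matrix whose columns are the frame's x, y, z axes.
In Python, from workcell import sense, get_image, calibration, sign_off, cut_out, hold_point_z gives the robot as it stands. The module is installed in compiled form; this text tells all that it offers.
- The arm moves only by the tool step_arm, never from a script. Its argument "increments" is a list of rows, each a list of 3 entries, a list of its own where there are three numbers: the shift along the tool's x, y, z scaled (see below), then the turn about the tool's z scaled (see below), then the closure, from -1 (fully open) to 1 (shut). In form: [[[tx, ty, tz], turn, grip], ...]. A call has 1 to 12 rows; each row shifts and turns the commanded pose from where the row before left it, along the tool's axes as they then stand; what a row does not reach is not made up. The controller multiplies each number of a shift by 0.25 m and each number of a turn by 45 degrees. A row lasts 1/12 s, in which the tool goes at most 41.7 mm and 7.16 degrees, less where a joint would pass 70% of its speed; a pose out of reach is approached as far as the arm can. A call with a number of a shift or a turn outside -1 to 1 is refused whole. A call with a gripper value outside its range is refused whole. The fingers move at their own pace and stop on an object; "squeeze" is the grip in N (left out, the last holds). Time passes only in rows, so rows that do not move let the fingers close. It gives the time, the measured TCP pose, the force, the opening and the grip force at its end, in the units of the state.
- sense(): the state, without advancing time (a new reading comes with each control period).
- get_image(name): name is "side" or "top"; returns (picture, depth): 384x512x3 uint8, blue, green, red; 384x512 float32, m along the optical axis (not along the pixel's ray), 0 where there is no reading.
- calibration(name): a dict with "camera_matrix" (3x3 intrinsics, pixels), "camera_from_world" (4x4, takes a point from world to camera coordinates). Camera axes: x right, y down, z forward; pixel columns grow to the right and rows downward; lengths in m; the calibration is good to about 2 mm. A picture is of the moment at which its call begins. calibration takes no time and is no camera call.
- sign_off(): hands the job in; it is judged then, once.
Trained networks look in the newest picture that a camera, given by its name, has taken for a name from the list of things; names that differ only in an ending like _2 or _b are one class to them, and where a whole thing is asked for, a point or a joint stands for the part that bears it (a point fixed in the world has none). Each returns a list of dicts, best first, with "score" (0 to 1); they miss things now and then, are a little off and sometimes report something else, mostly with a low value. They report only what shows in the picture. A call takes as long as a camera call.
- cut_out(camera, target): "mask" (384x512 bool, what is visible of it) and "bbox" ([left, top, width, height] in pixels, round what is visible of it).
The state is a dict: "t": time; "qpos": joint angles; "qvel": joint speeds; "tau": joint torques, N m; "eef_pos": TCP position; "orientation": TCP orientation; "contact_force": force on the tool from outside, world axes, zero at the start; "moment": the same for the moment, N m; "width": opening from 0.0 (shut) to 1.0 (fully open); "finger_force": force on a finger pad.
Only numpy, scipy, OpenCV 4.12 (cv2) and the standard library are available. Lean on these libraries where they do the work, as an engineer would, in place of code of your own. Each camera call takes 0.05 s, during which the arm holds its last target. There are 200 camera calls.

## Working session

There is one attempt and no reset: what is moved stays moved. The work goes in short steps, Python scripts to look and compute and a tool call to move; the robot and the scene stay as the last step left them, time stands still between calls to the robot, and variables do not carry over. Pictures are saved under pics/ and viewed, at most 10 in all, crops included, and the job is handed in when it is done.

Besides the shell and the picture viewer there is one more tool, called by a JSON object that holds its "api" and its "payload", one argument or row to a line. step_arm: Moves the arm, as the interface text tells. Its arguments: {"type":"object","properties":{"increments":{"type":"array"},"squeeze":{"type":"number"}},"required":["increments"]}

```bash
mkdir -p pics; cat > h.py <<'E'
import numpy as np, cv2
from workcell import *
def pts(name,d,mask):
    c=calibration(name);K=c["camera_matrix"];T=np.linalg.inv(c["camera_from_world"])
    v,u=np.nonzero(mask&(d>0));z=d[v,u]
    P=np.c_[(u-K[0,2])/K[0,0]*z,(v-K[1,2])/K[1,1]*z,z]
    return P@T[:3,:3].T+T[:3,3]
def proj(name,P):
    c=calibration(name);K=np.array(c["camera_matrix"]);T=np.array(c["camera_from_world"])
    q=np.atleast_2d(P)@T[:3,:3].T+T[:3,3];q=q@K.T
    return q[:,:2]/q[:,2:]
E
python3 - <<'E'
from h import *
s=sense();print(s['t'],s['eef_pos'],s['orientation'],s['contact_force'],hold_point_z)
im={}
for n in("side","top"):
    p,d=get_image(n);im[n]=p;cv2.imwrite(f"pics/{n}0.png",p)
    c=calibration(n);T=np.linalg.inv(c["camera_from_world"]);print(n,T[:3,3],T[:3,2])
    for t in("stand","tyre","valve_stem","crossbar","wheel","lotion","jar"):
        for r in cut_out(n,t)[:1]:
            P=pts(n,d,r["mask"]);print(n,t,round(r["score"],2),r["bbox"],len(P),np.median(P,0).round(3) if len(P) else'',P.min(0).round(3) if len(P) else '',P.max(0).round(3) if len(P) else '')
E
```

```text
0.0 [ 0.22215889 -0.58365488  0.22595087] [[ 9.34565661e-01  3.55790028e-01 -6.93423155e-04]
 [ 3.55790667e-01 -9.34564673e-01  1.36868697e-03]
 [-1.61083610e-04 -1.52584133e-03 -9.99998823e-01]] [-0.52943025 -0.00823113 -0.06689308] 0.0188
side [ 0.83843033 -0.5792536   0.81185495] [-0.26440547  0.65073502 -0.71178204]
side stand 0.56 [136.4, 146.3, 171.0, 182.2] 8032 [ 0.557 -0.127  0.098] [ 0.364 -0.281 -0.003] [0.719 0.328 0.277]
side tyre 0.95 [171.1, 160.4, 96.9, 87.6] 1946 [ 0.582 -0.132  0.245] [ 0.435 -0.2   -0.001] [0.637 0.184 0.277]
side crossbar 0.8 [137.7, 142.5, 168.5, 186.6] 8063 [ 0.558 -0.126  0.099] [ 0.357 -0.281 -0.003] [0.721 0.309 0.277]
side wheel 0.9 [167.9, 159.1, 98.9, 89.8] 2696 [ 0.56  -0.101  0.218] [ 0.386 -0.2   -0.002] [0.637 0.227 0.277]
side lotion 0.72 [267.9, 149.2, 23.2, 49.3] 733 [0.619 0.164 0.09 ] [0.586 0.151 0.006] [0.643 0.197 0.168]
side jar 0.69 [150.0, 281.4, 37.0, 44.2] 1186 [ 0.515 -0.3    0.082] [ 0.445 -0.324 -0.001] [ 0.539 -0.235  0.094]
top [0.48667974 0.04155529 1.21413089] [ 0.09267604 -0.00503064 -0.99568361]
top stand 0.68 [220.2, 151.6, 148.3, 112.8] 8969 [ 0.527 -0.045  0.122] [ 0.366 -0.286 -0.006] [0.722 0.175 0.279]
top tyre 0.73 [241.2, 167.7, 110.9, 80.6] 2737 [ 0.564 -0.057  0.215] [ 0.42  -0.235 -0.005] [0.674 0.099 0.279]
top valve_stem 0.19 [356.4, 210.3, 29.6, 23.5] 525 [ 0.501 -0.277  0.088] [ 0.465 -0.319 -0.002] [ 0.534 -0.251  0.095]
top crossbar 0.69 [218.8, 150.9, 153.3, 116.1] 9262 [ 0.529 -0.044  0.112] [ 0.366 -0.286 -0.007] [0.722 0.174 0.279]
top wheel 0.62 [243.3, 169.4, 110.4, 79.2] 4996 [ 0.543 -0.052  0.178] [ 0.425 -0.235 -0.005] [0.674 0.104 0.279]
top lotion 0.82 [204.7, 171.9, 21.5, 23.3] 367 [0.604 0.175 0.113] [0.583 0.155 0.001] [0.634 0.211 0.169]
top jar 0.93 [357.6, 211.1, 28.1, 21.2] 554 [ 0.501 -0.277  0.088] [ 0.465 -0.329 -0.006] [ 0.536 -0.225  0.188]
```

View pics/side0.png

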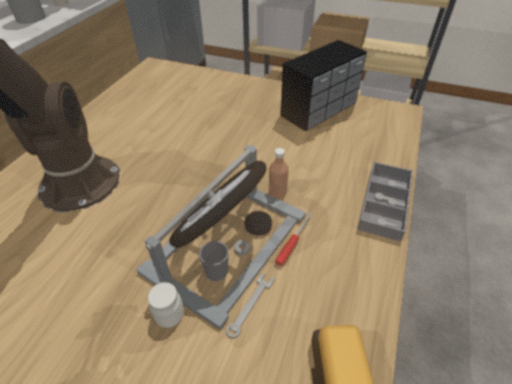

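View pics/top0.png

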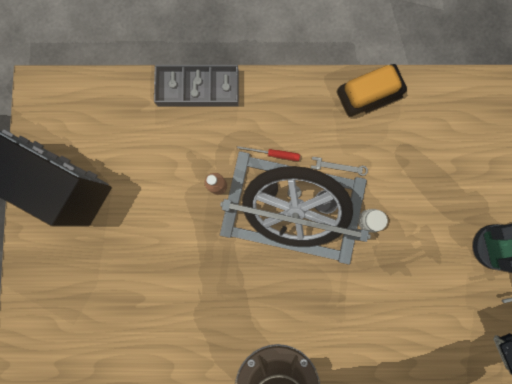

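```bash
cat >> h.py <<'E'
from scipy.optimize import least_squares
A=np.deg2rad(40)
def frame(yaw):
    # columns: right (y- side of robot), up in wheel plane, front normal (toward robot)
    c,s=np.cos(yaw),np.sin(yaw);f=np.array([c,s,0]);l=np.array([-s,c,0]);z=np.array([0,0,1.])
    a=f*np.cos(A)-z*np.sin(A)
    return np.c_[-l,f*np.sin(A)+z*np.cos(A),-a]
def rect(name,p,hub,yaw,h=0.011,N=560,s=0.17):
    F=frame(yaw)
    g=np.linspace(-s,s,N);X,Y=np.meshgrid(g,-g)
    P=np.array(hub)+X.reshape(-1,1)*F[:,0]+Y.reshape(-1,1)*F[:,1]+h*F[:,2]
    uv=proj(name,P).astype(np.float32).reshape(N,N,2)
    return cv2.remap(p,uv,None,cv2.INTER_CUBIC)
E
python3 - <<'E'
from h import *
p,d=get_image("top")
r=cut_out("top","tyre")[0];P=pts("top",d,cv2.erode(r["mask"].astype(np.uint8),np.ones((3,3)))>0)
g=cv2.cvtColor(p,cv2.COLOR_BGR2GRAY)
m=(r["mask"])&(g<60);P=pts("top",d,m)
P=P[P[:,2]>0.03]
def res(q):
    L=(P-[q[0],q[1],.155])@frame(q[2]);rr=np.hypot(L[:,0],L[:,1])
    return np.r_[L[:,2]-.016,(rr-.136)-np.clip(rr-.136,-.016,.016)]
o=least_squares(res,[.55,-.05,0],loss='soft_l1',f_scale=.003);print(len(P),o.x,np.median(abs(res(o.x))))
# stand yaw check from crossbar colour points: min-area rect of stand
hub=[*o.x[:2],.155]
R=rect("top",p,hub,o.x[2])
k=280/.17
for q in(.152,.12,.113,.024): cv2.circle(R,(280,280),int(q*k),(0,255,0),1)
cv2.imwrite("pics/rect0.png",R)
E
```

```text
2296 [ 0.53279213 -0.04908395 -0.22175477] 6.265810289333984e-07
```

View pics/rect0.png

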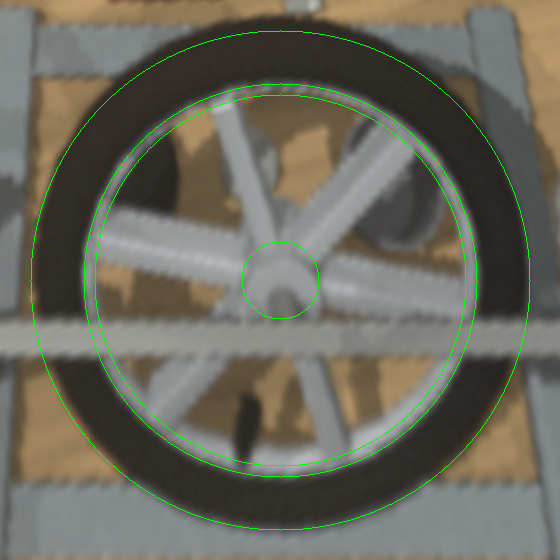

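{"api": "step_arm", "payload": {
  "increments": [
    [[0,0,-0.15],0.15,1],
    [[0,0,-0.15],0.15,1],
    [[0,0,-0.15],0.15,1],
    [[0,0,-0.15],0.146,1],
    [[0,0,0],0.15,1],
    [[0,0,0],0,1]
  ]
}}

```text
t: 1.4
eef_pos: [0.2228, -0.5851, 0.3795]
orientation: [[0.974, -0.226, 0.002], [-0.226, -0.974, -0.005], [0.003, 0.004, -1.0]]
contact_force: [0.4, 0.5, -0.7]
width: 0.613
finger_force: 0.0
```

```bash
cat >> h.py <<'E'
HUB=np.array([.5328,-.0491,.155]);YAW=-.2218
fw=np.array([np.cos(YAW),np.sin(YAW),0]);rt=np.array([np.sin(YAW),-np.cos(YAW),0])
def pose(phi,gap=0.,lift=0.):
    v0=np.interp(phi,[-30,0,30,40],[.022,.045,.06,.063]);f=v0/1.555;p=np.deg2rad(phi)
    v=v0+.028 if phi<0 else v0
    u=(-.008+v*np.sin(p))/np.cos(p)-.019-gap
    return f,u,.162+1.191*f+lift
def go(*targets):
    s=sense();R=np.array(s['orientation']);e=np.array(s['eef_pos']);L=e-HUB
    cur=np.array([L@fw,L@rt,e[2]])
    print('t',round(s['t'],2),'yaw err',round(np.degrees(np.arctan2(R[1,0],R[0,0])-YAW),2),'cur f,u,z',cur.round(4),'F',np.round(s['contact_force'],1),'w',round(s['width'],2))
    for t in targets:
        d=(np.array(t)-cur)*[1,1,-1];cur=np.array(t);print(np.round(cur,4),'inc',(d/.25).round(3))
E
python3 -c "
from h import *
go(pose(-17,.008,.14),pose(-17,.008,.03),pose(-17,.008),*[pose(a) for a in range(-17,31,6)])"
```

```text
t 1.4 yaw err -0.35 cur f,u,z [-0.1845  0.591   0.3795] F [ 0.4  0.5 -0.7] w 0.61
[ 0.0206 -0.0537  0.3265] inc [ 0.82  -2.579  0.212]
[ 0.0206 -0.0537  0.2165] inc [0.   0.   0.44]
[ 0.0206 -0.0537  0.1865] inc [0.   0.   0.12]
[ 0.0206 -0.0457  0.1865] inc [ 0.     0.032 -0.   ]
[ 0.0235 -0.0397  0.19  ] inc [ 0.012  0.024 -0.014]
[ 0.0265 -0.0331  0.1935] inc [ 0.012  0.026 -0.014]
[ 0.0293 -0.0262  0.1968] inc [ 0.011  0.027 -0.013]
[ 0.0312 -0.0211  0.1991] inc [ 0.008  0.02  -0.009]
[ 0.0331 -0.0153  0.2014] inc [ 0.008  0.023 -0.009]
[ 0.035  -0.0087  0.2037] inc [ 0.008  0.027 -0.009]
[ 0.037 -0.001  0.206] inc [ 0.008  0.031 -0.009]
```

{"api": "step_arm", "payload": {
  "increments": [
    [[0.041,-0.129,0],0,1],
    [[0.041,-0.129,0],0,1],
    [[0.041,-0.129,0],0,1],
    [[0.041,-0.129,0],0,1],
    [[0.041,-0.129,0],0,1],
    [[0.041,-0.129,0],0,1],
    [[0.041,-0.129,0],0,1],
    [[0.041,-0.129,0],0,1],
    [[0.041,-0.129,0],0,1],
    [[0.041,-0.129,0],0,1],
    [[0.041,-0.129,0],0,1],
    [[0.041,-0.129,0],0,1]
  ]
}}

```text
t: 2.4
eef_pos: [0.4275, -0.2319, 0.3756]
orientation: [[0.976, -0.216, -0.002], [-0.216, -0.976, 0.001], [-0.002, -0.0, -1.0]]
contact_force: [1.3, -0.2, -0.7]
width: 0.003
finger_force: 0.0
```

{"api": "step_arm", "payload": {
  "increments": [
    [[0.041,-0.129,0],0,1],
    [[0.041,-0.129,0],0,1],
    [[0.041,-0.129,0],0,1],
    [[0.041,-0.129,0],0,1],
    [[0.041,-0.129,0],0,1],
    [[0.041,-0.129,0],0,1],
    [[0.041,-0.129,0],0,1],
    [[0.041,-0.129,0],0,1],
    [[0,0,0.1],0,1],
    [[0,0,0.1],0,1],
    [[0,0,0],0,1],
    [[0,0,0],0,1]
  ]
}}

```text
t: 3.4
eef_pos: [0.5632, -0.0005, 0.3251]
orientation: [[0.976, -0.218, -0.004], [-0.218, -0.976, -0.0], [-0.004, 0.001, -1.0]]
contact_force: [0.7, -0.7, 0.4]
width: 0.005
finger_force: 0.0
```

```bash
python3 -c "
from h import *
go(pose(-17,.008,.06),pose(-17,.008,.03),pose(-17,.008),pose(-17))
p,d=get_image('side');q=cv2.resize(p[100:270,110:330],None,fx=3.4,fy=3.4,interpolation=cv2.INTER_CUBIC);cv2.imwrite('pics/side1.png',q)
"
```

```text
t 3.4 yaw err 0.12 cur f,u,z [ 0.019  -0.0541  0.3251] F [ 0.7 -0.7  0.4] w 0.01
[ 0.0206 -0.0537  0.2465] inc [0.006 0.002 0.314]
[ 0.0206 -0.0537  0.2165] inc [0.   0.   0.12]
[ 0.0206 -0.0537  0.1865] inc [0.   0.   0.12]
[ 0.0206 -0.0457  0.1865] inc [ 0.     0.032 -0.   ]
```

View pics/side1.png

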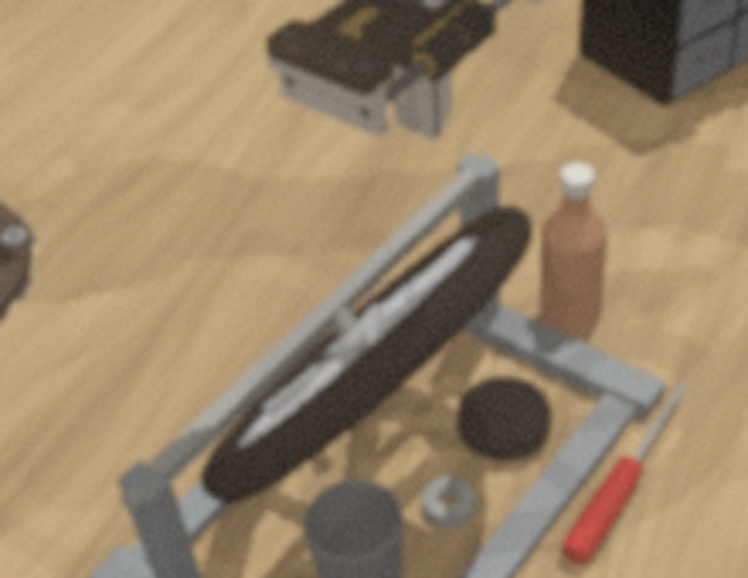

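```bash
python3 -c "
from h import *
s=sense();e=s['eef_pos'];R=np.array(s['orientation'])
for o in ([0,0,0],[0,0,-.066],[.0375,.095,-.066],[-.0375,.095,-.066],[.0375,-.095,-.066],[.0095,.019,0],[.0095,-.019,0],[.0095,.019,-.066],[.0095,-.019,-.066]):
  print(o,((proj('side',e+R@np.array(o))-[110,100])*3.4).round(0))
p,d=get_image('side')
r=pts('side',d,(np.ones_like(d)>0)&(np.arange(384)[:,None]<145)&(np.arange(384)[:,None]>95)&(np.arange(512)[None]>180)&(np.arange(512)[None]<262))
L=(r-e)@R
L=L[(abs(L)<.2).all(1)&(L[:,2]<.02)]
for z in np.arange(-.15,.01,.01):
  m=L[(L[:,2]>=z)&(L[:,2]<z+.01)]
  if len(m):print(round(z,3),len(m),m.min(0).round(3),m.max(0).round(3))
"
```

```text
[0, 0, 0] [[424. 129.]]
[0, 0, -0.066] [[419.  41.]]
[0.0375, 0.095, -0.066] [[373. 144.]]
[-0.0375, 0.095, -0.066] [[269.  99.]]
[0.0375, -0.095, -0.066] [[554. -11.]]
[0.0095, 0.019, 0] [[419. 149.]]
[0.0095, -0.019, 0] [[453. 119.]]
[0.0095, 0.019, -0.066] [[413.  61.]]
[0.0095, -0.019, -0.066] [[450.  31.]]
-0.13 2 [ 0.025  0.017 -0.121] [ 0.027  0.017 -0.12 ]
-0.12 104 [-0.033 -0.004 -0.119] [ 0.036  0.096 -0.11 ]
-0.11 781 [-0.036 -0.021 -0.11 ] [ 0.038  0.097 -0.1  ]
-0.1 342 [-0.037 -0.033 -0.1  ] [ 0.038  0.095 -0.09 ]
-0.09 359 [-0.035 -0.058 -0.09 ] [ 0.038  0.092 -0.08 ]
-0.08 235 [-0.036 -0.058 -0.08 ] [ 0.038  0.088 -0.07 ]
-0.07 50 [-0.034 -0.079 -0.07 ] [ 0.037  0.088 -0.064]
-0.06 11 [-0.008  0.012 -0.055] [ 0.012  0.021 -0.05 ]
-0.05 37 [-0.002 -0.014 -0.05 ] [ 0.013  0.02  -0.04 ]
-0.04 66 [-0.008 -0.019 -0.04 ] [ 0.012  0.02  -0.03 ]
-0.03 68 [-0.009 -0.019 -0.03 ] [ 0.012  0.019 -0.02 ]
-0.02 57 [-0.011 -0.018 -0.02 ] [ 0.012  0.019 -0.01 ]
-0.01 16 [-0.008 -0.008 -0.01 ] [ 0.012  0.013 -0.   ]
0.0 1 [0.009 0.001 0.001] [0.009 0.001 0.001]
```

{"api": "step_arm", "payload": {
  "increments": [
    [[0.006,0,0.1],0,1],
    [[0,0,0.1],0,1],
    [[0,0,0.1],0,1],
    [[0,0,0.1],0,1],
    [[0,0,0.07],0,1],
    [[0,0,0.04],0,1],
    [[0,0,0.03],0,1],
    [[0,0,0],0,1],
    [[0,0,0],0,1]
  ]
}}

```text
t: 4.25
eef_pos: [0.5666, -0.0005, 0.1928]
orientation: [[0.975, -0.22, 0.001], [-0.22, -0.975, 0.0], [0.001, -0.0, -1.0]]
contact_force: [0.2, -0.7, 1.3]
width: 0.006
finger_force: 0.0
```

```bash
python3 -c "
from h import *
go(pose(-17,.008),pose(-17),pose(-5))
p,d=get_image('side');q=cv2.resize(p[100:270,110:330],None,fx=3.4,fy=3.4,interpolation=cv2.INTER_CUBIC);cv2.imwrite('pics/side2.png',q)
"
```

```text
t 4.25 yaw err -0.02 cur f,u,z [ 0.0223 -0.0548  0.1928] F [ 0.2 -0.7  1.3] w 0.01
[ 0.0206 -0.0537  0.1865] inc [-0.007  0.004  0.025]
[ 0.0206 -0.0457  0.1865] inc [ 0.     0.032 -0.   ]
[ 0.0265 -0.0331  0.1935] inc [ 0.024  0.05  -0.028]
```

View pics/side2.png

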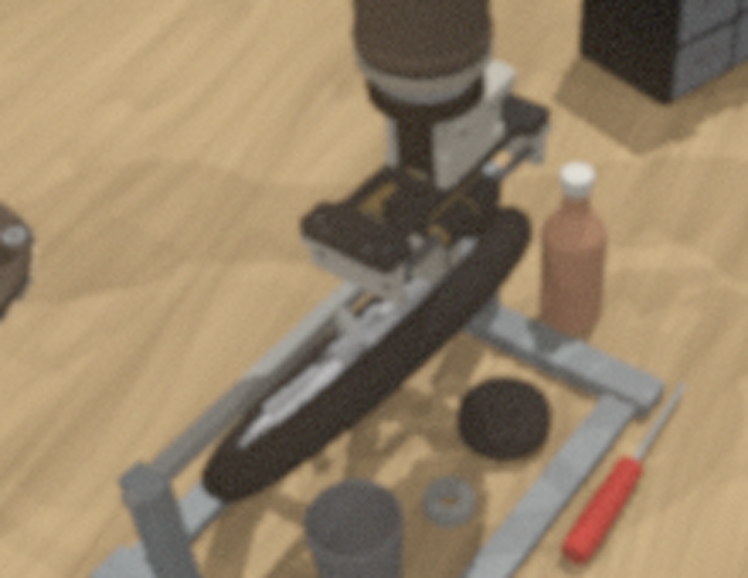

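{"api": "step_arm", "payload": {
  "increments": [
    [[-0.006,0.004,0.012],0,1],
    [[0,0,0.01],0,1],
    [[0,0,0],0,1],
    [[0,0,0],0,1]
  ]
}}

```text
t: 4.63
eef_pos: [0.5642, -0.0012, 0.1864]
orientation: [[0.975, -0.22, 0.0], [-0.22, -0.975, -0.0], [0.0, 0.0, -1.0]]
contact_force: [0.5, 0.7, -0.5]
width: 0.004
finger_force: 0.0
```

```bash
python3 -c "
from h import *
go(pose(-17,.008),*[pose(a) for a in range(-17,31,6)])
"
```

```text
t 4.63 yaw err -0.02 cur f,u,z [ 0.0201 -0.0537  0.1864] F [ 0.5  0.7 -0.5] w 0.0
[ 0.0206 -0.0537  0.1865] inc [ 0.002 -0.    -0.001]
[ 0.0206 -0.0457  0.1865] inc [ 0.     0.032 -0.   ]
[ 0.0235 -0.0397  0.19  ] inc [ 0.012  0.024 -0.014]
[ 0.0265 -0.0331  0.1935] inc [ 0.012  0.026 -0.014]
[ 0.0293 -0.0262  0.1968] inc [ 0.011  0.027 -0.013]
[ 0.0312 -0.0211  0.1991] inc [ 0.008  0.02  -0.009]
[ 0.0331 -0.0153  0.2014] inc [ 0.008  0.023 -0.009]
[ 0.035  -0.0087  0.2037] inc [ 0.008  0.027 -0.009]
[ 0.037 -0.001  0.206] inc [ 0.008  0.031 -0.009]
```

Exactly in place, no contact. Push (about 20° first).

{"api": "step_arm", "payload": {
  "increments": [
    [[0.002,0.016,0],0,1],
    [[0,0.016,0],0,1],
    [[0.006,0.012,-0.007],0,1],
    [[0.006,0.012,-0.007],0,1],
    [[0.006,0.013,-0.007],0,1],
    [[0.006,0.013,-0.007],0,1],
    [[0.005,0.013,-0.006],0,1],
    [[0.006,0.014,-0.007],0,1],
    [[0,0,0],0,1],
    [[0,0,0],0,1]
  ]
}}

```text
t: 5.47
eef_pos: [0.568, -0.031, 0.197]
orientation: [[0.975, -0.222, 0.002], [-0.222, -0.975, -0.001], [0.002, 0.001, -1.0]]
contact_force: [-0.4, 0.5, -0.3]
width: 0.01
finger_force: 0.0
```

```bash
python3 -c "
from h import *
go(pose(1),*[pose(a) for a in range(7,32,6)])
p,d=get_image('top');cv2.imwrite('pics/rect1.png',rect('top',p,HUB,YAW))
"
```

```text
t 5.47 yaw err -0.09 cur f,u,z [ 0.0304 -0.0254  0.197 ] F [-0.4  0.5 -0.3] w 0.01
[ 0.0293 -0.0262  0.1968] inc [-0.004 -0.003  0.001]
[ 0.0312 -0.0211  0.1991] inc [ 0.008  0.02  -0.009]
[ 0.0331 -0.0153  0.2014] inc [ 0.008  0.023 -0.009]
[ 0.035  -0.0087  0.2037] inc [ 0.008  0.027 -0.009]
[ 0.037 -0.001  0.206] inc [ 0.008  0.031 -0.009]
[0.0388 0.0079 0.2082] inc [ 0.007  0.036 -0.009]
```

View pics/rect1.png

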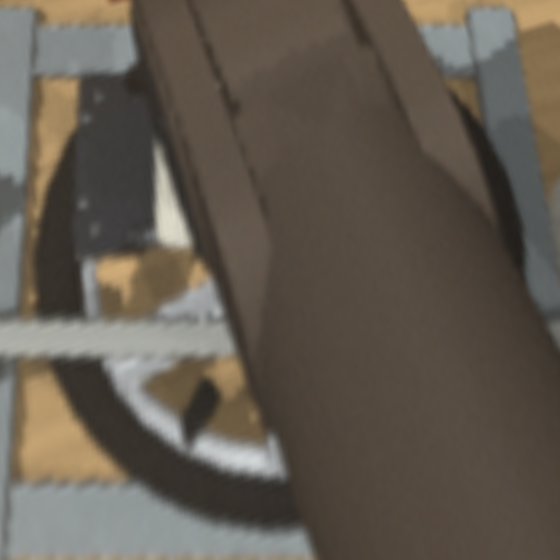

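{"api": "step_arm", "payload": {
  "increments": [
    [[0.002,0.01,-0.004],0,1],
    [[0.002,0.01,-0.005],0,1],
    [[0.004,0.012,-0.005],0,1],
    [[0.004,0.012,-0.005],0,1],
    [[0.004,0.013,-0.005],0,1],
    [[0.004,0.014,-0.005],0,1],
    [[0.004,0.015,-0.005],0,1],
    [[0.004,0.016,-0.005],0,1],
    [[0.004,0.016,-0.005],0,1],
    [[0.003,0.016,-0.004],0,1],
    [[0,0,0],0,1],
    [[0,0,0],0,1]
  ]
}}

```text
t: 6.52
eef_pos: [0.5686, -0.0657, 0.2087]
orientation: [[0.975, -0.222, 0.001], [-0.222, -0.975, -0.001], [0.001, 0.001, -1.0]]
contact_force: [0.6, -0.2, 0.3]
width: 0.005
finger_force: 0.3
```

```bash
cat >> h.py <<'E'
def valve():
    p,d=get_image('top');R=rect('top',p,HUB,YAW,h=0.)
    return p,R
E
python3 -c "
from h import *
go(pose(31),pose(31,.008),pose(31,.008,.06))
"
```

```text
t 6.52 yaw err -0.1 cur f,u,z [0.0386 0.0083 0.2087] F [ 0.6 -0.2  0.3] w 0.01
[0.0388 0.0079 0.2082] inc [ 0.001 -0.002  0.002]
[ 3.880e-02 -1.000e-04  2.082e-01] inc [ 0.    -0.032 -0.   ]
[ 3.880e-02 -1.000e-04  2.682e-01] inc [ 0.    0.   -0.24]
```

{"api": "step_arm", "payload": {
  "increments": [
    [[0,-0.016,0],0,1],
    [[0,0,-0.08],0,1],
    [[0,0,-0.1],0,1],
    [[0,0,-0.1],0,1],
    [[-0.1,0.12,-0.04],0,1],
    [[-0.1,0.12,0],0,1],
    [[-0.1,0.12,0],0,1],
    [[-0.1,0.12,0],0,1],
    [[-0.1,0.12,0],0,1],
    [[-0.1,0.12,0],0,1],
    [[0,0,0],0,1]
  ]
}}

```text
t: 7.43
eef_pos: [0.3774, -0.2082, 0.2886]
orientation: [[0.973, -0.229, -0.002], [-0.229, -0.973, -0.003], [-0.002, 0.003, -1.0]]
contact_force: [-0.7, -0.4, 0.0]
width: 0.007
finger_force: 0.0
```

```bash
python3 -c "
from h import *
p,R=valve();cv2.imwrite('pics/rect2.png',R)
go(pose(-29,.006,.08),pose(-29,.006))
"
```

```text
t 7.48 yaw err -0.4 cur f,u,z [-0.1142  0.1865  0.2888] F [ 1.   1.2 -0.5] w 0.01
[ 0.0146 -0.0623  0.2594] inc [ 0.515 -0.995  0.117]
[ 0.0146 -0.0623  0.1794] inc [0.   0.   0.32]
```

View pics/rect2.png

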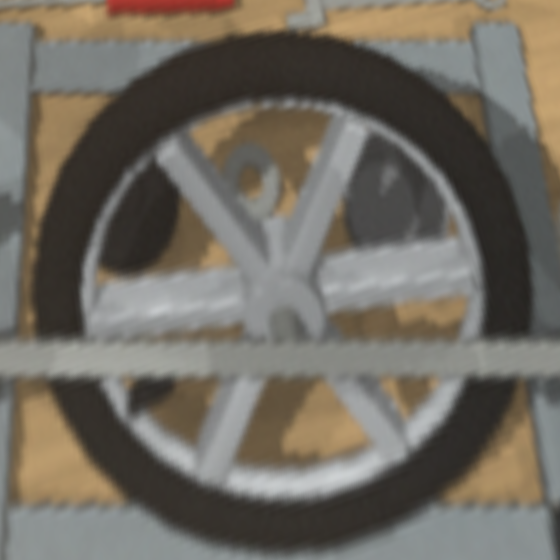

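{"api": "step_arm", "payload": {
  "increments": [
    [[0.055,-0.113,0],0,1],
    [[0.055,-0.113,0],0,1],
    [[0.055,-0.113,0],0,1],
    [[0.055,-0.113,0],0,1],
    [[0.055,-0.113,0],0,1],
    [[0.055,-0.113,0],0,1],
    [[0.055,-0.113,0],0,1],
    [[0.055,-0.113,0],0,1],
    [[0.053,-0.114,0],0,1],
    [[0,0,0],0,1],
    [[0,0,0.08],0,1],
    [[0,0,0],0,1]
  ]
}}

```text
t: 8.48
eef_pos: [0.5588, 0.0191, 0.2656]
orientation: [[0.976, -0.218, -0.004], [-0.218, -0.976, -0.0], [-0.004, 0.001, -1.0]]
contact_force: [-0.0, 0.1, -1.1]
width: 0.006
finger_force: 0.0
```

```bash
python3 -c "
from h import *
go((.009,-.068,.2),(.009,-.068,.1727),(.009,-.062,.1727),*[pose(a) for a in (-30,-24,-18,-12,-6,0,6,12,18,24,30,36)])
"
```

```text
t 8.48 yaw err 0.09 cur f,u,z [ 0.0103 -0.0723  0.2656] F [-0.   0.1 -1.1] w 0.01
[ 0.009 -0.068  0.2  ] inc [-0.005  0.017  0.262]
[ 0.009  -0.068   0.1727] inc [0.    0.    0.109]
[ 0.009  -0.062   0.1727] inc [ 0.     0.024 -0.   ]
[ 0.0141 -0.0571  0.1789] inc [ 0.021  0.02  -0.025]
[ 0.0171 -0.0521  0.1824] inc [ 0.012  0.02  -0.014]
[ 0.0201 -0.0466  0.1859] inc [ 0.012  0.022 -0.014]
[ 0.023  -0.0407  0.1894] inc [ 0.012  0.024 -0.014]
[ 0.026  -0.0342  0.1929] inc [ 0.012  0.026 -0.014]
[ 0.0289 -0.027   0.1965] inc [ 0.012  0.029 -0.014]
[ 0.0309 -0.022   0.1988] inc [ 0.008  0.02  -0.009]
[ 0.0328 -0.0163  0.2011] inc [ 0.008  0.023 -0.009]
[ 0.0347 -0.0099  0.2034] inc [ 0.008  0.026 -0.009]
[ 0.0367 -0.0024  0.2057] inc [ 0.008  0.03  -0.009]
[0.0386 0.0064 0.208 ] inc [ 0.008  0.035 -0.009]
[0.0397 0.016  0.2093] inc [ 0.005  0.038 -0.006]
```

{"api": "step_arm", "payload": {
  "increments": [
    [[-0.005,0.017,0.08],0,1],
    [[0,0,0.09],0,1],
    [[0,0,0.09],0,1],
    [[0,0,0.055],0,1],
    [[0,0,0.03],0,1],
    [[0,0,0.024],0,1],
    [[0,0,0],0,1],
    [[0,0,0],0,1]
  ]
}}

```text
t: 9.15
eef_pos: [0.5579, 0.0143, 0.1769]
orientation: [[0.975, -0.22, 0.001], [-0.22, -0.975, -0.0], [0.001, -0.0, -1.0]]
contact_force: [-0.1, 0.3, 0.3]
width: 0.006
finger_force: 0.0
```

```bash
python3 -c "
from h import *
go((.009,-.068,.1727))
"
```

```text
t 9.15 yaw err -0.02 cur f,u,z [ 0.0105 -0.0674  0.1769] F [-0.1  0.3  0.3] w 0.01
[ 0.009  -0.068   0.1727] inc [-0.006 -0.002  0.017]
```

{"api": "step_arm", "payload": {
  "increments": [
    [[-0.003,0,0.014],0,1],
    [[0,0.012,0],0,1],
    [[0,0.012,0],0,1],
    [[0.01,0.01,-0.012],0,1],
    [[0.01,0.01,-0.012],0,1],
    [[0.012,0.02,-0.014],0,1],
    [[0.012,0.022,-0.014],0,1],
    [[0.012,0.024,-0.014],0,1],
    [[0.012,0.026,-0.014],0,1],
    [[0.01,0.029,-0.014],0,1],
    [[0,0,0],0,1],
    [[0,0,0],0,1]
  ]
}}

```text
t: 10.15
eef_pos: [0.567, -0.0309, 0.1966]
orientation: [[0.975, -0.222, 0.001], [-0.222, -0.975, -0.001], [0.001, 0.0, -1.0]]
contact_force: [-0.1, 0.2, -0.2]
width: 0.008
finger_force: 0.0
```

```bash
python3 -c "
from h import *
go(pose(0),pose(6),pose(36))
"
```

```text
t 10.15 yaw err -0.1 cur f,u,z [ 0.0293 -0.0252  0.1966] F [-0.1  0.2 -0.2] w 0.01
[ 0.0289 -0.027   0.1965] inc [-0.002 -0.007  0.   ]
[ 0.0309 -0.022   0.1988] inc [ 0.008  0.02  -0.009]
[0.0397 0.016  0.2093] inc [ 0.035  0.152 -0.042]
```

{"api": "step_arm", "payload": {
  "increments": [
    [[0.005,0.014,-0.006],0,1],
    [[0.004,0.015,-0.005],0,1],
    [[0.004,0.016,-0.005],0,1],
    [[0.004,0.017,-0.005],0,1],
    [[0.004,0.017,-0.005],0,1],
    [[0.004,0.017,-0.005],0,1],
    [[0.004,0.017,-0.005],0,1],
    [[0.004,0.017,-0.005],0,1],
    [[0.004,0.017,-0.005],0,1],
    [[0.004,0.017,-0.005],0,1],
    [[0,0,0],0,1],
    [[0,0,0],0,1]
  ]
}}

```text
t: 11.15
eef_pos: [0.5678, -0.0735, 0.2092]
orientation: [[0.975, -0.221, 0.0], [-0.221, -0.975, -0.001], [0.001, 0.001, -1.0]]
contact_force: [-0.9, 1.0, 1.4]
width: 0.005
finger_force: 0.5
```

{"api": "step_arm", "payload": {
  "increments": [
    [[0,-0.02,0],0,1],
    [[0,0,-0.08],0,1],
    [[0,0,-0.1],0,1],
    [[0,0,-0.1],0,1],
    [[-0.1,0.12,-0.04],0,1],
    [[-0.1,0.12,0],0,1],
    [[-0.1,0.12,0],0,1],
    [[-0.1,0.12,0],0,1],
    [[-0.1,0.12,0],0,1],
    [[-0.1,0.12,0],0,1],
    [[0,0,0],0,1]
  ]
}}

```text
t: 12.07
eef_pos: [0.3769, -0.2152, 0.289]
orientation: [[0.973, -0.229, -0.003], [-0.229, -0.973, -0.003], [-0.002, 0.003, -1.0]]
contact_force: [-0.5, 0.4, 1.1]
width: 0.006
finger_force: 0.0
```

```bash
python3 -c "
from h import *
p,R=valve();R=rect('top',p,HUB,YAW,h=.011);cv2.imwrite('pics/rect3.png',R)
go((.009,-.068,.2886),(.009,-.068,.1727))
"
```

```text
t 12.12 yaw err -0.41 cur f,u,z [-0.1132  0.1935  0.2893] F [ 0.3  0.3 -0.6] w 0.01
[ 0.009  -0.068   0.2886] inc [ 0.489 -1.046  0.003]
[ 0.009  -0.068   0.1727] inc [0.    0.    0.464]
```

View pics/rect3.png

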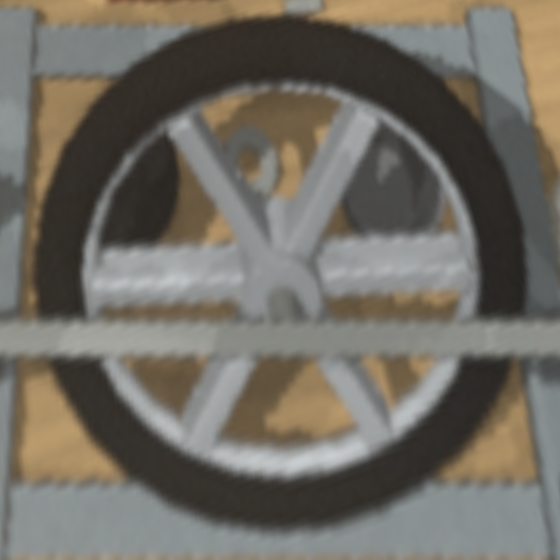

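{"api": "step_arm", "payload": {
  "increments": [
    [[0.087,-0.112,0],0,1],
    [[0.087,-0.112,0],0,1],
    [[0.087,-0.112,0],0,1],
    [[0.087,-0.112,0],0,1],
    [[0.087,-0.112,0],0,1],
    [[0.087,-0.112,0],0,1],
    [[0.085,-0.11,0],0,1],
    [[0,0,0],0,1],
    [[0,0,0.08],0,1],
    [[0,0,0.08],0,1],
    [[0,0,0],0,1],
    [[0,0,0],0,1]
  ]
}}

```text
t: 13.12
eef_pos: [0.5736, -0.052, 0.2483]
orientation: [[0.976, -0.22, -0.002], [-0.22, -0.976, 0.0], [-0.002, 0.0, -1.0]]
contact_force: [0.8, -0.1, -0.2]
width: 0.006
finger_force: 0.0
```

```bash
python3 -c "
from h import *
go((.0386,-.002,.208),(.0386,.004,.208),(.0354,.0264,.2041))
"
```

```text
t 13.12 yaw err 0.03 cur f,u,z [ 0.0404 -0.0061  0.2483] F [ 0.8 -0.1 -0.2] w 0.01
[ 0.0386 -0.002   0.208 ] inc [-0.007  0.017  0.161]
[0.0386 0.004  0.208 ] inc [ 0.     0.024 -0.   ]
[0.0354 0.0264 0.2041] inc [-0.013  0.09   0.016]
```

{"api": "step_arm", "payload": {
  "increments": [
    [[-0.007,0.012,0.06],0,1],
    [[0,0,0.06],0,1],
    [[0,0,0.038],0,1],
    [[0,0,0],0,1],
    [[0,0.014,0],0,1],
    [[0,0.014,0],0,1],
    [[-0.003,0.018,0.003],0,1],
    [[-0.003,0.018,0.004],0,1],
    [[-0.003,0.018,0.003],0,1],
    [[-0.002,0.018,0.003],0,1],
    [[-0.002,0.018,0.003],0,1],
    [[0,0,0],0,1]
  ]
}}

```text
t: 14.12
eef_pos: [0.5611, -0.0842, 0.2053]
orientation: [[0.975, -0.221, -0.001], [-0.221, -0.975, -0.0], [-0.001, 0.0, -1.0]]
contact_force: [-1.0, 1.8, 0.9]
width: 0.007
finger_force: 1.0
```

```bash
python3 -c "
from h import *
go((.0354,.0264,.2041))
"
```

```text
t 14.12 yaw err -0.07 cur f,u,z [0.0354 0.0281 0.2053] F [-1.   1.8  0.9] w 0.01
[0.0354 0.0264 0.2041] inc [ 0.    -0.007  0.005]
```

{"api": "step_arm", "payload": {
  "increments": [
    [[0,-0.03,0],0,1],
    [[0,0,-0.08],0,1],
    [[0,0,-0.1],0,1],
    [[0,0,-0.1],0,1],
    [[-0.1,0.12,-0.06],0,1],
    [[-0.1,0.12,0],0,1],
    [[-0.1,0.12,0],0,1],
    [[-0.1,0.12,0],0,1],
    [[-0.1,0.12,0],0,1],
    [[-0.1,0.12,0],0,1],
    [[0,0,0],0,0.174],
    [[0,0,0],0,0.174]
  ]
}}

```text
t: 15.12
eef_pos: [0.3762, -0.22, 0.2908]
orientation: [[0.974, -0.225, 0.0], [-0.225, -0.974, -0.001], [0.0, 0.001, -1.0]]
contact_force: [-0.5, 0.5, -0.0]
width: 0.105
finger_force: 0.0
```

```bash
python3 -c "
from h import *
p,R=valve();R=rect('top',p,HUB,YAW,h=.011);cv2.imwrite('pics/rect4.png',R)
go((.027,-.021,.2886))
"
```

```text
t 15.17 yaw err -0.12 cur f,u,z [-0.1141  0.1996  0.2908] F [1.1 0.4 0.4] w 0.14
[ 0.027  -0.021   0.2886] inc [ 0.564 -0.883  0.009]
```

View pics/rect4.png

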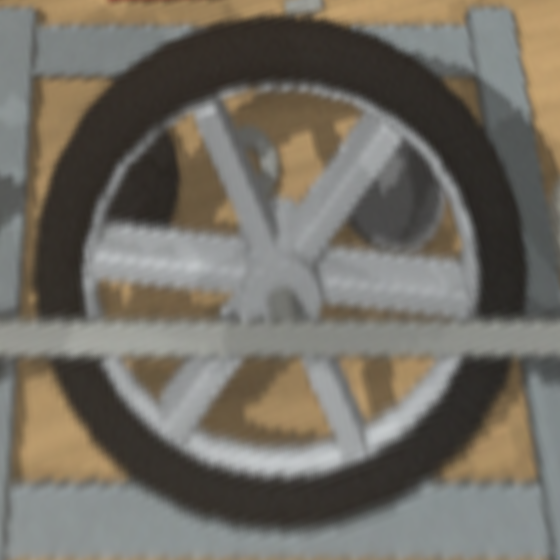

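{"api": "step_arm", "payload": {
  "increments": [
    [[0.07,-0.111,0],0,0.13],
    [[0.07,-0.111,0],0,0.13],
    [[0.07,-0.111,0],0,0.13],
    [[0.07,-0.111,0],0,0.13],
    [[0.07,-0.111,0],0,0.13],
    [[0.07,-0.111,0],0,0.13],
    [[0.07,-0.111,0],0,0.13],
    [[0.07,-0.111,0],0,0.13],
    [[0,0,0.08],0,0.13],
    [[0,0,0.06],0,0.13],
    [[0,0,0],0,0.13],
    [[0,0,0],0,0.13]
  ]
}}

```text
t: 16.17
eef_pos: [0.5631, -0.0314, 0.2548]
orientation: [[0.976, -0.219, -0.002], [-0.219, -0.976, 0.001], [-0.002, -0.0, -1.0]]
contact_force: [1.0, 0.1, 0.5]
width: 0.434
finger_force: 0.0
```

```bash
cat >> h.py <<'E'
def spokes(R):
    # R: rect image at h=.011; returns spoke phase (deg cw from top, mod 60)
    g=R.astype(float);sat=g.max(2)-g.min(2);a=np.arange(0,360,.5);k=280/.17
    rr=np.arange(.045,.105,.003)
    t=np.deg2rad(a)[:,None]
    X=(280+k*rr*np.sin(t)).astype(int);Y=(280-k*rr*np.cos(t)).astype(int)
    w=((sat[Y,X]<25)&(g[Y,X].mean(2)>110)).mean(1)
    w[(a>96)&(a<264)]=0
    f=w.reshape(6,120).sum(0);ph=np.exp(2j*np.pi*np.arange(120)/120)
    return (np.angle((f*ph).sum())/2/np.pi*60)%60
E
python3 -c "
from h import *
for i,n in((0,'rect0'),(3,'rect3'),(4,'rect4')): print(n,spokes(cv2.imread(f'pics/{n}.png')))
go((.027,-.0235,.23),(.027,-.0235,.1942))
"
```

```text
rect0 40.60080176871071
rect3 27.327964371594287
rect4 34.47918499700985
t 16.17 yaw err 0.09 cur f,u,z [ 0.0257 -0.024   0.2548] F [1.  0.1 0.5] w 0.43
[ 0.027  -0.0235  0.23  ] inc [0.005 0.002 0.099]
[ 0.027  -0.0235  0.1942] inc [0.    0.    0.143]
```

{"api": "step_arm", "payload": {
  "increments": [
    [[0.003,0.001,0.06],0,0.13],
    [[0,0,0.06],0,0.13],
    [[0,0,0.05],0,0.13],
    [[0,0,0.04],0,0.13],
    [[0,0,0.02],0,0.13],
    [[0,0,0.012],0,0.13],
    [[0,0,0],0,0.13],
    [[0,0,0],0,0.13]
  ]
}}

```text
t: 16.83
eef_pos: [0.5642, -0.0331, 0.1956]
orientation: [[0.975, -0.22, 0.001], [-0.22, -0.975, -0.0], [0.001, -0.0, -1.0]]
contact_force: [0.1, 0.5, -0.6]
width: 0.436
finger_force: 0.0
```

```bash
python3 -c "
from h import *
def ps(phi,v0):
  p=np.deg2rad(phi);v=v0+.028 if phi<0 else v0
  u=(-.008+v*np.sin(p))/np.cos(p);return (v0/1.555,u+.02,.162+1.191*v0/1.555)
go((.027,-.0235,.1942),*[ps(a,np.interp(a,[-24,30],[.042,.044])) for a in range(-24,37,6)])
"
```

```text
t 16.83 yaw err -0.02 cur f,u,z [ 0.0271 -0.0225  0.1956] F [ 0.1  0.5 -0.6] w 0.44
[ 0.027  -0.0235  0.1942] inc [-0.    -0.004  0.006]
[ 0.027  -0.0199  0.1942] inc [0.    0.014 0.   ]
[ 0.0272 -0.0112  0.1943] inc [ 0.001  0.035 -0.001]
[ 0.0273 -0.0032  0.1945] inc [ 0.001  0.032 -0.001]
[0.0274 0.0045 0.1947] inc [ 0.001  0.031 -0.001]
[0.0276 0.012  0.1948] inc [ 0.001  0.03  -0.001]
[0.0277 0.0165 0.195 ] inc [ 0.001  0.018 -0.001]
[0.0279 0.021  0.1952] inc [ 0.001  0.018 -0.001]
[0.028  0.0257 0.1954] inc [ 0.001  0.019 -0.001]
[0.0282 0.0307 0.1955] inc [ 0.001  0.02  -0.001]
[0.0283 0.0362 0.1957] inc [ 0.001  0.022 -0.001]
[0.0283 0.0421 0.1957] inc [ 0.     0.024 -0.   ]
```

{"api": "step_arm", "payload": {
  "increments": [
    [[0,0.012,0.004],0,0.13],
    [[0,0.016,0],0,0.13],
    [[0,0.018,0],0,0.13],
    [[0.001,0.018,-0.001],0,0.13],
    [[0,0.018,0],0,0.13],
    [[0,0.018,0],0,0.13],
    [[0.001,0.018,-0.001],0,0.13],
    [[0,0.018,0],0,0.13],
    [[0,0.018,0],0,0.13],
    [[0.001,0.018,-0.001],0,0.13],
    [[0,0.018,0],0,0.13],
    [[0,0,0],0,0.13]
  ]
}}

```text
t: 17.83
eef_pos: [0.5551, -0.0798, 0.1958]
orientation: [[0.975, -0.221, 0.003], [-0.221, -0.975, 0.0], [0.003, -0.001, -1.0]]
contact_force: [1.8, 2.8, 3.6]
width: 0.436
finger_force: 2.0
```

```bash
python3 -c "
from h import *
go((.0283,.0362,.1957))
"
```

```text
t 17.83 yaw err -0.03 cur f,u,z [0.0285 0.025  0.1958] F [1.8 2.8 3.6] w 0.44
[0.0283 0.0362 0.1957] inc [-0.001  0.045  0.   ]
```

{"api": "step_arm", "payload": {
  "increments": [
    [[0,0.015,0],0,0.13],
    [[0,0.015,0],0,0.13],
    [[0,0.015,0],0,0.13],
    [[0,0,0],0,0.13],
    [[0,-0.008,0],0,0.13],
    [[0,0,-0.03],0,0.13],
    [[0,0,-0.08],0,0.13],
    [[0,0,-0.1],0,0.13],
    [[0,0,-0.1],0,0.13],
    [[0,0,-0.08],0,0.13]
  ]
}}

```text
t: 18.67
eef_pos: [0.552, -0.0891, 0.2946]
orientation: [[0.975, -0.221, 0.001], [-0.221, -0.975, -0.001], [0.001, 0.001, -1.0]]
contact_force: [0.7, 0.1, 0.5]
width: 0.434
finger_force: 0.0
```

{"api": "step_arm", "payload": {
  "increments": [
    [[-0.1,0.12,0],0,0.13],
    [[-0.1,0.12,0],0,0.13],
    [[-0.1,0.12,0],0,0.13],
    [[-0.1,0.12,0],0,0.13],
    [[-0.1,0.12,0],0,0.13],
    [[-0.1,0.12,0],0,0.13],
    [[0,0,0],0,0.13]
  ]
}}

```text
t: 19.25
eef_pos: [0.3597, -0.2363, 0.2927]
orientation: [[0.973, -0.229, -0.003], [-0.229, -0.973, -0.003], [-0.002, 0.003, -1.0]]
contact_force: [0.3, -0.0, -0.9]
width: 0.438
finger_force: 0.0
```

```bash
python3 -c "
from h import *
p,d=get_image('top');R=rect('top',p,HUB,YAW,h=.011);cv2.imwrite('pics/rect5.png',R)
print(spokes(R))
r=cut_out('top','tyre')[0];g=cv2.cvtColor(p,cv2.COLOR_BGR2GRAY)
P=pts('top',d,r['mask']&(g<60));P=P[P[:,2]>.03]
def res(q):
    L=(P-[q[0],q[1],.155])@frame(q[2]);rr=np.hypot(L[:,0],L[:,1])
    return np.r_[L[:,2]-.016,(rr-.136)-np.clip(rr-.136,-.016,.016)]
print(least_squares(res,[.53,-.05,-.2],loss='soft_l1',f_scale=.003).x)
go((.027,0,.29))
"
```

```text
28.211192029014377
[ 0.53275352 -0.0495327  -0.22187705]
t 19.35 yaw err -0.25 cur f,u,z [-0.1236  0.2158  0.2929] F [1.  0.3 0.2] w 0.43
[0.027 0.    0.29 ] inc [ 0.602 -0.863  0.012]
```

View pics/rect5.png

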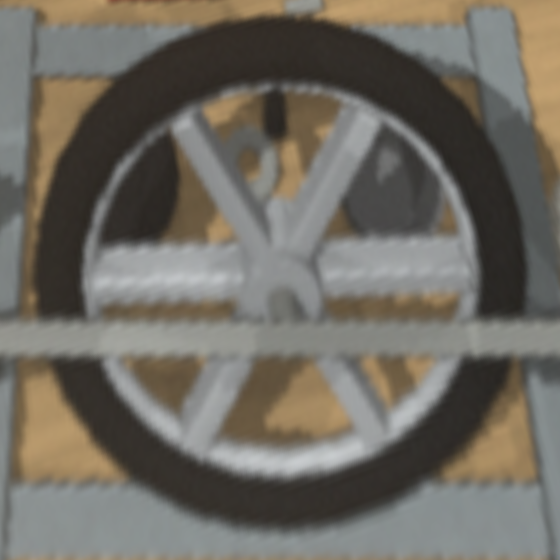

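```bash
python3 -c "
from h import *
R=np.mean([rect('top',get_image('top')[0],HUB,YAW,h=0.,N=1121).astype(float) for _ in range(4)],0).mean(2)
k=560/.17;a=np.arange(-16,16,.1)
for r in (.09,.095,.1,.105):
  t=np.deg2rad(a);w=R[(560-k*r*np.cos(t)).astype(int),(560+k*r*np.sin(t)).astype(int)]
  q=np.clip(75-w,0,None);print(r,w.min().round(),(q*a).sum()/q.sum(),np.ptp(a[w<65]))
# rim inner edges along horizontal-ish rows in upper half (dark tyre -> bright) to check centring
"
```

```text
0.09 39.0 -1.1961956831255152 9.499999999999966
0.095 40.0 -1.1316583541147662 8.999999999999968
0.1 40.0 -1.124660996686872 8.199999999999973
0.105 54.0 -0.6025614218505513 2.3999999999999915
```

```bash
python3 -c "
from workcell import *
print(sign_off())"
```

```text
the job is handed in; nothing more can be done
None
```

The job is handed in: the valve stem is at the top of the wheel, about 1° short by camera measurement, and the wheel is at rest with the arm clear. The stand did not move, and it took about 19 s of the 61 s allowed.

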